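Open the green-lidded stone tumbler barrel

TASK

Open the stone-polishing barrel that has the green lid: turn the lid anticlockwise (seen from above) by its bar grip until the bar points at the two slots in the barrel's rim, lift the lid straight off, and lay it gently, underside down, in the middle of the round cork mat. Let go of it there. Do not touch the orange lid of the other barrel, which stays shut.

Things in the scene. Friction and masses are not known exactly. Their poses are not given: they have to be found in the camera images.
- lid_green: Green plastic bayonet lid, loose, 0.15-0.3 kg. Origin: centre of its underside, z up. Disc 92 mm across, 15 mm thick; at its foot two lugs, 24 mm wide, reach along +x and -x to 56 mm from the axis. On top a bar grip along the lid's x: 80 long, 16 thick, from 15 to 55 mm above the underside. Starts locked, its x 45-75 deg clockwise of the barrel's x (half turns alike); turns easily.
- barrel_green: Grey barrel under the green lid, fixed, 132 mm across, 118 high. Origin: centre of its underside. Its ledge, 105 mm up, bears the lid. A rim flange holds the lugs down (play 2 mm up, 3 sideways), save at two yellow-marked slots along the barrel's +x and -x: the lid lifts off when its x lies along the barrel's x, either way, within 15 deg. Anticlockwise a firm stop comes 15 deg past the slots.
- mat: Round brown cork mat fixed on the bench, 160 mm across, 6 mm thick. Origin: centre of its underside; its top is 6 mm above that.
- lid_orange: The same lid in orange, locked in a second, identical grey barrel. Leave it alone. Origin and axes as for the green lid.
Not all that is in view belongs to the job. There is more than one size of the lid_green; the one meant has the size given above.

How it is judged (in metres and radians):
On the way, in this order (a step that is already met when the one before it is completed fails the run):
1. the green lid, still seated in its barrel, is turned so that its bar points at the slots (within 20 degrees) (angle between the x axis of lid_green and the x axis of barrel_green, either way round below 0.35 rad and z of lid_green in the frame of barrel_green below 0.115 m and horizontal distance between lid_green and barrel_green below 0.015 m), for 0.1 s.
2. the green lid is lifted free of the barrel, 25 mm or more above its seat (z of lid_green in the frame of barrel_green above 0.13 m), for 0.1 s.
At the end, for the whole second after the job is handed in: The green lid lies flat on the cork mat, underside down (within 7 degrees), its centre within 40 mm of the mat's centre, released and at rest; the orange lid is still in its barrel (moved less than 12 mm) (horizontal distance between lid_green and mat below 0.04 m and z of lid_green in the frame of mat between 0.002 and 0.012 m and angle between lid_green's own z axis and vertical below 0.12 rad and linear speed of lid_green below 0.02 m/s and angular speed of lid_green below 0.2 rad/s and contact force between the fingers and lid_green below 0.1 N and distance of lid_orange from where it was at the start of the episode below 0.012 m); the robot touches nothing.
It fails at once if the orange lid is touched by the gripper (contact force between the fingers and lid_orange above 1 N).
It fails at once if the orange lid is moved more than 12 mm (distance of lid_orange from where it was at the start of the episode above 0.012 m).
It fails at once if the green lid is dropped from 20 mm or higher (moves faster than 0.65 m/s out of the fingers) (linear speed of lid_green above 0.65 m/s and contact force between the fingers and lid_green below 0.1 N).
It also fails if it takes over 48 s, if anything falls off the work surface, if the arm or the gripper's body presses on something with over 40 N, if the wrist force passes 120 N, or if a joint passes its speed limit or range.

ROBOT

A 6-joint arm with a two-finger parallel gripper is mounted at the origin on the work surface. World frame = base frame: x ahead of the robot, y to its left, z up, the work surface at z = 0. Lengths are in mm, angles in rad, forces in N, time in s.
With the tool pointing down it reaches from about 375 to 975 mm from the base axis. Payload 3.8 kg.
Tool frame: the origin (TCP) lies between the finger pads; the fingertips stand ahead of it and the grasp point (between the pads) lies 8 mm behind it (manip.tips_ahead is the z of the fingertips in the tool frame, in mm); z points along the fingers, y is the direction in which the jaws open and shut (so a half turn about z gives the same grasp; the last joint's range is limited). The gripper opens to 85 mm and grips with 20 to 120 N. Pads are 22 mm wide; open, the fingers measure 114 mm over their backs; the gripper's body (76 mm by 85 mm) begins 54 mm behind the grasp point. The pads swing forward as they close: fully open they stand 13 mm farther back than shut.
Start: joints at [-1.282, 0.264, 1.604, -0, 1.274, -0.037], TCP at [216.04, -639.488, 242.28] pointing down, gripper open.
Joint ranges: [-2.63, 2.63], [-0.94, 2.18], [0.31, 2.57], [-1.31, 4.45], [0, 2.66], [-2.55, 2.55]. Speed limits (rad/s): [2.57, 2.57, 3.14, 3.14, 3.14, 3.14].

INTERFACE

Orientations are given as a unit quaternion [w, x, y, z].
In Python, from station import manip, eyes, workorder gives the robot as it stands.
- The arm moves only by the tool servo_tool, never from a script. Its argument "plan" is text: rows parted by semicolons, each of 4 numbers parted by spaces: the shift along the tool's x, y, z in mm, then the turn about the tool's z in degrees. A call has 1 to 10 rows; each row is the pose to reach, as a shift and turn from the pose commanded when the call began, along the tool's axes at that moment; what a row does not reach only later rows make up. A row lasts 1/12 s, in which the tool goes at most 41.7 mm and 7.16 degrees, less where a joint would pass 70% of its speed; a pose out of reach is approached as far as the arm can. A call with a gripper value outside its range is refused whole. "jaw" is the finger opening in mm, from 0 to 85.4, set as the call begins (left out, the last holds). The fingers move at their own pace and stop on an object; "grip_force" is the grip in N (left out, the last holds). Time passes only in rows, so rows that repeat a pose let the fingers close. It gives the time, the measured TCP pose, the force and the opening at its end, in the units of the state.
- manip.observe(): the state, without advancing time (a new reading comes with each control period).
- eyes.capture(name): name is "side" or "top" or "wrist"; returns (picture, depth): 384x512x3 uint8, red, green, blue; 384x512 float32, mm along the optical axis (not along the pixel's ray), 0 where there is no reading.
- eyes.camera_params(name): a dict with "K" (3x3 intrinsics, pixels), "world_from_camera" (4x4, takes a point from camera to world coordinates). Camera axes: x right, y up, looking along -z (the intrinsics and any distortion apply to the point x, -y, -z); pixel columns grow to the right and rows downward; lengths in mm; the calibration is good to about 2 mm. A picture is of the moment at which its call begins: read the wrist's pose just before it. camera_params takes no time and is no camera call; for the wrist camera it gives the pose at the moment of the call.
- workorder.job_done(): hands the job in, once; it reports no verdict.
The state is a dict: "time": time; "joint_positions": joint angles; "qvel": joint speeds; "joint_torque": joint torques, N m; "ee_pos": TCP position; "orientation": TCP orientation; "wrist_force": force on the tool from outside, world axes, zero at the start; "ft_torque": the same for the moment, N m; "grip_width": opening from 0.0 (shut) to 1.0 (fully open).
Only numpy, scipy, OpenCV 4.12 (cv2) and the standard library are available. Lean on these libraries where they do the work, as an engineer would, in place of code of your own. Each camera call takes 0.05 s, during which the arm holds its last target. There are 200 camera calls.

## Working session

There is one attempt and no reset: what is moved stays moved. The work goes in short steps, Python scripts to look and compute and a tool call to move; the robot and the scene stay as the last step left them, time stands still between calls to the robot, and variables do not carry over. Pictures are saved under pics/ and viewed, about 8 in all and at most 12, crops included, and the job is handed in when it is done.

Besides the shell and the picture viewer there is one more tool, called after ">>>" by a JSON object that holds its "op" and its "data". servo_tool: Moves the arm, as the interface text tells. Its arguments: {"type":"object","properties":{"plan":{"type":"string"},"jaw":{"type":"number"},"grip_force":{"type":"number"}},"required":["plan"]}

```bash
mkdir -p pics
cat > h.py <<'E'
import numpy as np, cv2
from station import manip, eyes, workorder
def cap(n):
    p=eyes.camera_params(n); im,d=eyes.capture(n); return im,d,p
def cloud(d,p):
    K=np.array(p["K"]);T=np.array(p["world_from_camera"])
    v,u=np.mgrid[:d.shape[0],:d.shape[1]]
    pts=cv2.undistortPoints(np.stack([u,v],-1).reshape(-1,1,2).astype(np.float64),K,np.array(p.get("dist",np.zeros(5)),float)).reshape(-1,2)
    z=d.reshape(-1).astype(float)
    c=np.c_[pts[:,0]*z,-pts[:,1]*z,-z]
    w=c@T[:3,:3].T+T[:3,3]; w[z<=0]=np.nan
    return w.reshape(*d.shape,3)
E
python3 - <<'E'
from h import *
out=[]
for n in ("top","side"):
    im,d,p=cap(n); print(n,{k:(v if k!="world_from_camera" else np.round(v,3).tolist()) for k,v in p.items()})
    cv2.imwrite(f"pics/{n}0.png",im[...,::-1]); np.savez(f"{n}0.npz",im=im,d=d,w=cloud(d,p)); 
print(manip.observe(), manip.tips_ahead)
E
```

```text
top {'K': array([[348.39973639,   0.        , 253.33659878],
       [  0.        , 348.39973639, 189.4591589 ],
       [  0.        ,   0.        ,   1.        ]]), 'world_from_camera': [[0.027, 0.986, -0.166, 347.045], [-1.0, 0.029, 0.011, -70.316], [0.016, 0.165, 0.986, 888.845], [0.0, 0.0, 0.0, 1.0]]}
side {'K': array([[480.50943429,   0.        , 248.22710135],
       [  0.        , 480.50943429, 192.98499348],
       [  0.        ,   0.        ,   1.        ]]), 'world_from_camera': [[-0.944, 0.226, -0.242, 179.195], [-0.331, -0.615, 0.716, 880.418], [0.012, 0.756, 0.655, 959.118], [0.0, 0.0, 0.0, 1.0]]}
{'time': 0.1, 'joint_positions': array([-1.28188484e+00,  2.64683418e-01,  1.60525353e+00, -6.16645783e-05,
        1.27370298e+00, -3.68964320e-02]), 'qvel': array([ 0.00202892, -0.00099061, -0.0045401 , -0.00153393, -0.00056887,
       -0.00033044]), 'joint_torque': array([-2.34090267e-04, -5.16708755e+01, -3.68590236e+01, -1.05743616e-04,
        6.29994800e-03, -1.39829302e-05]), 'ee_pos': array([ 215.84753381, -638.87591085,  241.07403964]), 'orientation': array([-1.01181498e-03,  9.86758482e-01,  1.62193249e-01, -1.57883260e-04]), 'wrist_force': array([ 0.44129908, -0.41434219, -0.33276348]), 'ft_torque': array([ 0.05200705, -0.02696473,  0.05273861]), 'grip_width': 1.0021824973635376} 11.0
```

View pics/top0.png

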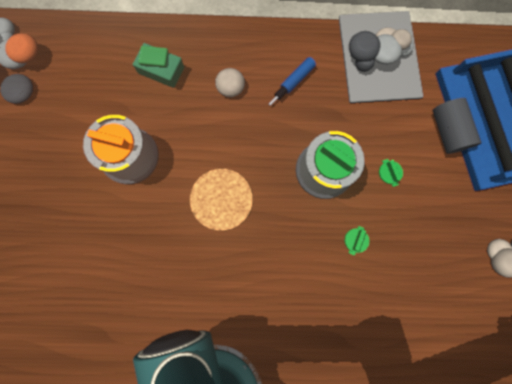

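View pics/side0.png

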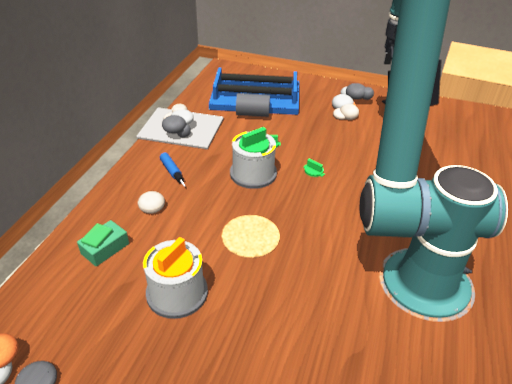

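The top view shows the green lid in its barrel at (335,158), with yellow slot marks at about (343,136) and (327,183). It could be confused with the small green lids at (391,172) and (357,240), or the green block at (158,64). The orange lid is at (112,143) and the mat at (221,199). I choose (335,158), the only one seated in a barrel, and check its size next.

```bash
cat >> h.py <<'E'
def bar(w,mask):
    P=w[mask][:,:2]; P=P[~np.isnan(P[:,0])].astype(np.float32)
    r=cv2.minAreaRect(P); c=P.mean(0); u,s,vt=np.linalg.svd(P-c,full_matrices=False)
    return np.round(r[0],1),np.round(r[1],1),round(float(np.degrees(np.arctan2(vt[0,1],vt[0,0])))%180,1),len(P)
E
python3 - <<'E'
from h import *
for n in ("top","side"):
    f=np.load(n+"0.npz");im,w=f["im"],f["w"]
    hsv=cv2.cvtColor(im,cv2.COLOR_RGB2HSV);H,S,V=cv2.split(hsv);z=w[...,2]
    g=(H>45)&(H<80)&(S>120)&(z>100)&(z<200); 
    print(n,"bar",bar(w,g&(z>150)),np.nanmedian(z[g&(z>150)]),"disc",bar(w,g&(z<130)),np.nanmedian(z[g&(z<130)]))
    y=(H>24)&(H<36)&(S>150)&(z>105)&(z<130)&(w[...,1]<0 if n=="top" else w[...,1]<50)
    gx=bar(w,g)[0]; y&=np.hypot(w[...,0]-gx[0],w[...,1]-gx[1])<100
    k,l=cv2.connectedComponents(y.astype(np.uint8))
    for i in range(1,k):
        if (l==i).sum()>15: print(" y",(l==i).sum(),np.round(np.nanmean(w[l==i],0),1))
    if n=="top":
        print("barrel top", end=" ");a=(z>110)&(z<125)&(np.hypot(w[...,0]-gx[0],w[...,1]-gx[1])<90)
        P=w[a][:,:2].astype(np.float32); print(cv2.minEnclosingCircle(P))
    reg=np.zeros_like(g); 
    if n=="top": reg[160:240,180:262]=1
    else: reg[205:265,212:290]=1
    m=reg&(z>3)&(z<15)&(V>150)
    P=w[m][:,:2].astype(np.float32); print("mat",m.sum(),cv2.minEnclosingCircle(P),cv2.minAreaRect(P),np.nanmedian(z[m]))
    o=(H>8)&(H<22)&(S>200)&(z>150)&(z<200); print("orange",bar(w,o))
im=np.load("top0.npz")["im"][100:225,270:430]
cv2.imwrite("pics/c1.png",cv2.resize(im,None,fx=4,fy=4,interpolation=2)[...,::-1])
E
```

```text
top bar (array([ 552.7, -263.1]), array([79.4, 17. ]), 54.2, 308) 160.08399467479268 disc (array([ 551.6, -262. ]), array([89.3, 88.4]), 143.4, 790) 120.56215107750927
 y 62 [ 610.1 -283.3  118.5]
 y 76 [ 494.9 -243.8  118.1]
barrel top ((552.9214477539062, -263.2174377441406), 66.92132568359375)
mat 3007 ((469.2351989746094, 1.919172763824463), 81.75536346435547) ((468.67889404296875, 1.4864654541015625), (158.92953491210938, 158.64987182617188), 82.87847900390625) 6.7173943804838245
orange (array([574.8, 243.2]), array([77.5, 16.6]), 77.4, 282)
side bar (array([ 550.7, -262. ]), array([79.9, 19.3]), 54.5, 135) 158.74689602911099 disc (array([ 548.4, -250.9]), array([88.6, 69.9]), 31.9, 285) 120.75148911843189
 y 31 [ 608.6 -284.2  118.8]
 y 32 [ 496.1 -239.1  118.3]
mat 2298 ((465.7938232421875, -12.30733871459961), 152.74130249023438) ((468.48486328125, -8.311172485351562), (224.2883758544922, 229.19432067871094), 20.150882720947266) 6.383197434767453
orange (array([571.9, 245.8]), array([78.6, 14.1]), 74.7, 83)
```

View pics/c1.png

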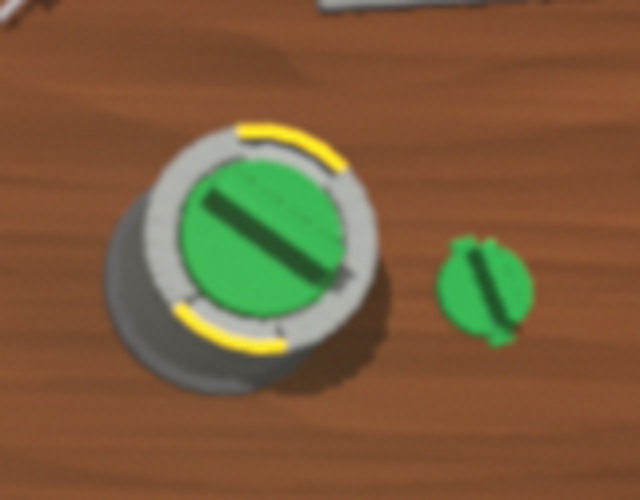

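The crop confirms the choice: disc about 90 mm and bar 79x17 at z = 160, against a much smaller lid at (485,290) in the crop. The bar lies at about 54° world yaw and the slots at about -20°, so the bar looks about 105° clockwise of the slots. The stated range is 45-75°, so I'll recheck this from close by. I'm moving above the lid now.

>>> {"op": "servo_tool", "data": {"plan": "15 -9 -1 -4; 40 -22 -2 -8; 70 -40 -4 -13; 104 -59 -5 -18; 140 -79 -7 -23; 176 -100 -8 -28; 212 -120 -9 -32; 246 -139 -10 -35; 276 -156 -12 -36; 304 -172 -14 -36", "jaw": 60, "grip_force": 50}}

```text
time: 0.93
ee_pos: [449.9, -377.0, 255.8]
orientation: [-0.001, 0.888, 0.46, -0.0]
wrist_force: [0.7, -0.4, 0.8]
grip_width: 0.702
```

```bash
cat >> h.py <<'E'
from scipy.spatial.transform import Rotation
def to(x,y,z,yaw):
    s=manip.observe(); q=s["orientation"]; R=Rotation.from_quat(np.r_[q[1:],q[0]]).as_matrix()
    y0=np.degrees(np.arctan2(R[1,0],R[0,0]))
    print("t",round(s["time"],2),"pos",np.round(s["ee_pos"],1),"yaw",round(y0,1),"tilt",round(np.degrees(np.arccos(-R[2,2])),2),"q",np.round(s["joint_positions"],2),"F",np.round(s["wrist_force"],1),"grip",round(s["grip_width"]*85.4,1))
    print("move",np.round(R.T@(np.array([x,y,z])-s["ee_pos"]),1),"turn",round((y0-yaw+180)%360-180,1))
E
python3 -c "
from h import *
to(552.5,-263,260,54.3)"
```

```text
t 0.93 pos [ 449.9 -377.   255.8] yaw 54.8 tilt 0.06 q [-0.74  0.09  1.78  0.    1.27 -0.13] F [ 0.7 -0.4  0.8] grip 60.0
move [152.3  18.   -4.2] turn 0.5
```

>>> {"op": "servo_tool", "data": {"plan": "20 2 -5 0; 50 6 -15 0; 85 10 -25 0; 115 14 -35 0; 138 17 -42 0; 150 18 -44 0; 152 18 -44 0; 152 18 -44 0; 152 18 -44 0"}}

```text
time: 1.68
ee_pos: [550.4, -266.3, 299.1]
orientation: [-0.001, 0.888, 0.459, -0.001]
wrist_force: [-0.1, -0.8, 0.1]
grip_width: 0.703
```

Run:
```python
from h import *
im,d,p=cap("wrist"); w=cloud(d,p); z=w[...,2]
cv2.imwrite("pics/w1.png",im[...,::-1])
H,S,V=cv2.split(cv2.cvtColor(im,cv2.COLOR_RGB2HSV))
g=(H>45)&(H<80)&(S>100)&(z>100)&(np.hypot(w[...,0]-552,w[...,1]+263)<70)
b=g&(z>150)&(z<175); print(bar(w,b),np.nanmedian(z[b]), "disc",bar(w,g&(z<130)))
y=(H>22)&(H<36)&(S>150)&(z>105)&(z<130)
k,l=cv2.connectedComponents(y.astype(np.uint8))
for i in range(1,k):
    if (l==i).sum()>30: print(" y",(l==i).sum(),np.round(np.nanmean(w[l==i],0),1))
to(552.5,-263,136,54.3)
```

```text
(array([ 553.7, -263.8]), array([79.2, 15.7]), 54.6, 1566) 159.56931940813507 disc (array([ 551.6, -263.8]), array([90.9, 93. ]), 143.4, 4811)
 y 471 [ 610.6 -283.   117.4]
 y 403 [ 496.7 -243.5  117.8]
t 1.73 pos [ 550.3 -266.5  299.2] yaw 54.6 tilt 0.11 q [-0.49  0.12  1.67 -0.    1.35  0.13] F [-0.8 -0.3 -0.5] grip 60.0
move [  4.3   0.  163.2] turn 0.3
```

View pics/w1.png

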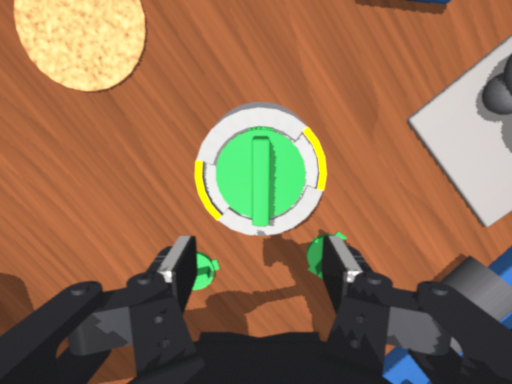

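The wrist view shows the full-size lid at (262,178) with its bar vertical. The yellow slots are at (318,158) and (207,190). So the bar has to turn about 106° anticlockwise, more than the text suggests. Position checks agree: bar z 159.6, 79x16 mm, axis at (553.2,-263.3). I'm descending to grip.

>>> {"op": "servo_tool", "data": {"plan": "1 0 10 0; 3 0 35 0; 4 0 65 0; 4 0.5 95 0; 4 0.5 120 0; 4 0.5 140 0; 4 0.5 153 0; 4 0.5 161 0; 4 0.5 163 0; 4 0.5 163 0"}}

```text
time: 2.57
ee_pos: [554.2, -263.1, 137.1]
orientation: [-0.0, 0.888, 0.459, -0.0]
wrist_force: [0.6, -0.0, 0.0]
grip_width: 0.699
```

>>> {"op": "servo_tool", "data": {"plan": "0 0 0 0; 0 0 0 0; 0 0 0 0; 0 0 0 0; 0 0 0 0; 0 0 0 0; 0 0 0 0; 0 0 0 0", "jaw": 0}}

```text
time: 3.23
ee_pos: [555.2, -263.1, 138.8]
orientation: [0.001, 0.888, 0.459, 0.001]
wrist_force: [0.4, 0.1, 6.4]
grip_width: 0.179
```

```bash
python3 -c "
from h import *
to(553.2,-263.3,136,161)"
```

```text
t 3.23 pos [ 555.2 -263.1  138.8] yaw 54.7 tilt 0.14 q [-0.48  0.23  1.84  0.    1.06  0.13] F [0.4 0.1 6.4] grip 15.3
move [-1.4 -1.5  2.8] turn -106.3
```

>>> {"op": "servo_tool", "data": {"plan": "-0.5 -0.5 -1 0; -1 -1 -2 -2; -1 -1 -2 -6; -1 -1 -2 -11; -1 -1 -2 -16; -1 -1 -2 -21; -1 -1 -2 -26; -1 -1 -2 -31; -1 -1 -2 -35; -1 -1 -2 -38"}}

```text
time: 4.07
ee_pos: [552.7, -262.9, 138.8]
orientation: [-0.0, 0.689, 0.724, -0.0]
wrist_force: [1.2, 0.3, -0.2]
grip_width: 0.182
```

Run:
```python
from h import *
to(553.2,-263.3,137,161)
print(np.round(manip.observe()["ft_torque"],2))
im,d,p=cap("wrist"); w=cloud(d,p); z=w[...,2]
cv2.imwrite("pics/w2.png",im[...,::-1])
f,d,p=cap("top"); w=cloud(d,p);z=w[...,2]
H,S,V=cv2.split(cv2.cvtColor(f,cv2.COLOR_RGB2HSV))
cv2.imwrite("pics/t2.png",cv2.resize(np.hstack([im[100:,100:400],f[80:364,250:450]]),None,fx=1.5,fy=1.5)[...,::-1])
```

```text
t 4.07 pos [ 552.7 -262.9  138.8] yaw 92.9 tilt 0.02 q [-0.48  0.23  1.85 -0.    1.07 -0.53] F [ 1.2  0.3 -0.2] grip 15.6
move [-0.4  0.5  1.8] turn -68.1
[-0.07 -0.14  0.01]
```

View pics/t2.png

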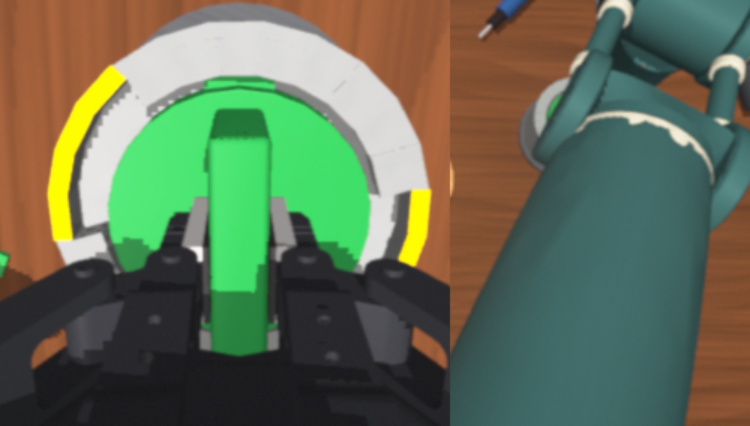

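The lid turns with the tool: the lug is visible under the flange ahead of the bar, and there is almost no torque. The slots lie to the upper left and right. About 68° is left to turn.

>>> {"op": "servo_tool", "data": {"plan": "0 0 0 -2; 0 0 0 -5; 0 0 0 -9; 0 0 0 -14; 0 0 0 -19; 0 0 0 -24; 0 0 0 -29; 0 0 0 -33; 0 0 0 -36; 0 0 0 -38"}}

```text
time: 5.0
ee_pos: [552.7, -262.8, 138.8]
orientation: [-0.0, 0.417, 0.909, -0.0]
wrist_force: [0.7, -0.1, -0.6]
grip_width: 0.179
```

```bash
python3 -c "
from h import *
to(553.2,-263.3,138,161)
print(np.round(manip.observe()['ft_torque'],2))"
```

```text
t 5.0 pos [ 552.7 -262.8  138.8] yaw 130.7 tilt 0.03 q [-0.48  0.23  1.85 -0.    1.07 -1.19] F [ 0.7 -0.1 -0.6] grip 15.3
move [-0.7  0.1  0.8] turn -30.3
[-0.05 -0.15  0.  ]
```

>>> {"op": "servo_tool", "data": {"plan": "0 0 0 -2; 0 0 0 -5; 0 0 0 -9; 0 0 0 -14; 0 0 0 -19; 0 0 0 -24; 0 0 0 -28; 0 0 0 -30; 0 0 0 -30; 0 0 0 -30"}}

```text
time: 5.83
ee_pos: [552.5, -262.7, 138.8]
orientation: [-0.0, 0.169, 0.986, 0.0]
wrist_force: [-0.0, -1.2, -1.4]
grip_width: 0.177
```

>>> {"op": "servo_tool", "data": {"plan": "0 0 0 0; 0 0 0 0"}}

```text
time: 6.0
ee_pos: [552.5, -262.7, 138.8]
orientation: [-0.0, 0.168, 0.986, 0.0]
wrist_force: [0.0, -0.2, -1.6]
grip_width: 0.18
```

Run:
```python
from h import *
to(553.2,-263.3,138,161)
print(np.round(manip.observe()["ft_torque"],2))
im,d,p=cap("wrist"); w=cloud(d,p);z=w[...,2]
cv2.imwrite("pics/w3.png",im[...,::-1])
H,S,V=cv2.split(cv2.cvtColor(im,cv2.COLOR_RGB2HSV))
b=(H>45)&(H<80)&(S>100)&(z>153)&(z<170)&(np.hypot(w[...,0]-552,w[...,1]+263)<60); print(bar(w,b),np.nanmedian(z[b]))
```

```text
t 6.0 pos [ 552.5 -262.7  138.8] yaw 160.6 tilt 0.06 q [-0.48  0.23  1.85 -0.    1.07 -1.72] F [ 0.  -0.2 -1.6] grip 15.4
move [-0.8 -0.4  0.8] turn -0.4
[ 0.01 -0.04  0.01]
(array([ 547.1, -260.3]), array([60.5, 45.8]), 160.6, 5979) 159.6062963800918
```

View pics/w3.png

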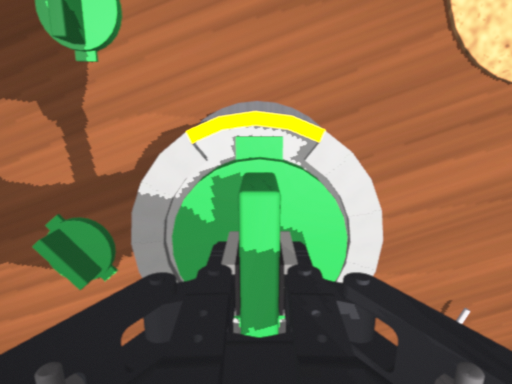

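The lug at (260,147) sits in the middle of the yellow slot (columns 188-325). I'm lifting gently.

>>> {"op": "servo_tool", "data": {"plan": "0 0 -1 0; 0 0 -4 0; 0 0 -9 0; 0 0 -16 0; 0 0 -26 0; 0 0 -39 0; 0 0 -53 0; 0 0 -65 0; 0 0 -74 0; 0 0 -80 0"}}

```text
time: 6.88
ee_pos: [553.8, -263.4, 222.0]
orientation: [0.002, 0.168, 0.986, -0.001]
wrist_force: [0.7, -0.5, -3.1]
grip_width: 0.179
```

>>> {"op": "servo_tool", "data": {"plan": "0 0 0 0; 0 0 0 0; 0 0 0 0"}}

```text
time: 7.13
ee_pos: [552.4, -262.6, 218.4]
orientation: [-0.001, 0.168, 0.986, 0.0]
wrist_force: [-0.4, -0.5, -2.4]
grip_width: 0.18
```

Run:
```python
from h import *
to(469,1.5,218,160.6)
im,d,p=cap("wrist"); w=cloud(d,p);z=w[...,2]
cv2.imwrite("pics/w4.png",im[...,::-1])
s=manip.observe()["ee_pos"]
H,S,V=cv2.split(cv2.cvtColor(im,cv2.COLOR_RGB2HSV))
g=(H>45)&(H<80)&(S>100)&(np.hypot(w[...,0]-s[0],w[...,1]-s[1])<70)
b=g&(z>s[2]+10); print("bar",bar(w,b),np.nanmedian(z[b]))
dd=g&(z>s[2]-35)&(z<s[2]-5)
P=w[dd]; A=np.c_[P[:,:2]-P[:,:2].mean(0),np.ones(len(P))]; c=np.linalg.lstsq(A,P[:,2],rcond=None)[0]; print("disc plane",c,len(P),cv2.minEnclosingCircle(P[:,:2].astype(np.float32)))
```

```text
t 7.13 pos [ 552.4 -262.6  218.4] yaw 160.7 tilt 0.09 q [-0.48  0.16  1.77 -0.    1.21 -1.72] F [-0.4 -0.5 -2.4] grip 15.4
move [166.1 221.6   0.7] turn 0.1
bar (array([ 546.7, -260.5]), array([45.7, 60.2]), 160.6, 6176) 239.26929546005601
disc plane [ 6.07965653e-02 -2.01142764e-02  1.98624003e+02] 11979 ((555.0213623046875, -262.7303771972656), 57.01654815673828)
```

View pics/w4.png

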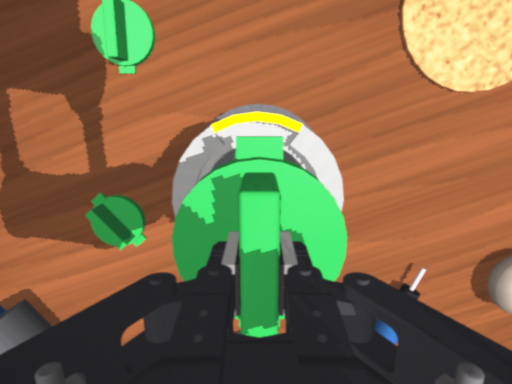

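The lid is clear and level at about z = 184 (underside). Next I carry it to above the mat.

>>> {"op": "servo_tool", "data": {"plan": "3 4 0 0; 10 13 0 0; 20 27 0 0; 34 45 0 0; 50 67 0 0; 66 88 0 0; 82 110 0 0; 98 131 0 0; 114 152 0 0; 129 172 0 0"}}

```text
time: 8.02
ee_pos: [486.3, -55.3, 219.0]
orientation: [-0.0, 0.168, 0.986, 0.0]
wrist_force: [0.6, -0.6, -3.3]
grip_width: 0.178
```

>>> {"op": "servo_tool", "data": {"plan": "13 18 3 0; 23 31 10 0; 31 41 20 0; 35 47 35 0; 37 49 52 0; 37 50 70 0; 37 50 86 0; 37 50 100 0; 37 50 110 0; 37 50 115 0"}}

```text
time: 8.85
ee_pos: [467.8, 2.1, 102.2]
orientation: [-0.002, 0.168, 0.986, -0.0]
wrist_force: [0.1, 0.8, -3.1]
grip_width: 0.183
```

>>> {"op": "servo_tool", "data": {"plan": "0 0 0 0; 0 0 0 0; 0 0 0 0"}}

```text
time: 9.1
ee_pos: [470.6, 1.5, 105.2]
orientation: [0.001, 0.168, 0.986, 0.0]
wrist_force: [0.7, -0.1, -2.9]
grip_width: 0.179
```

Run:
```python
from h import *
to(469,1.5,40.5,160.6)
im,d,p=cap("side"); w=cloud(d,p);z=w[...,2]
im2,d2,p2=cap("wrist")
cv2.imwrite("pics/s5.png",np.vstack([cv2.resize(im[150:300,150:350],(500,375)),cv2.resize(im2,(300,225))[:, :] if 0 else cv2.resize(im2[:,:],(500,225))])[...,::-1])
```

```text
t 9.1 pos [470.6   1.5 105.2] yaw 160.7 tilt 0.1 q [-0.05  0.01  2.17  0.    0.97 -1.28] F [ 0.7 -0.1 -2.9] grip 15.3
move [ 1.6 -0.6 64.7] turn 0.1
```

View pics/s5.png

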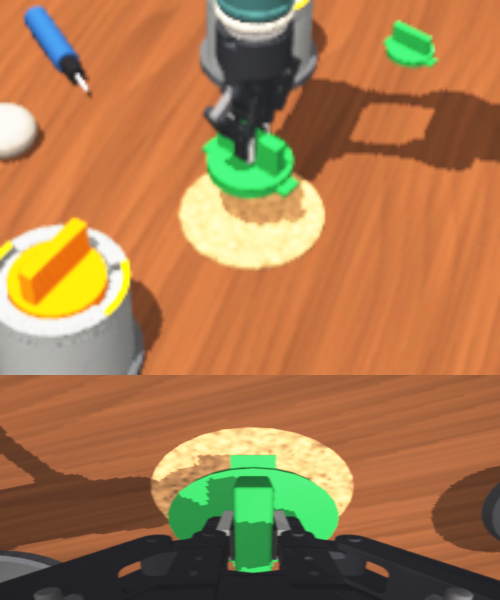

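The lid hangs level over the mat, and the orange barrel is well clear. I'm lowering until contact.

>>> {"op": "servo_tool", "data": {"plan": "0 0 3 0; 0 0 10 0; 0 0 20 0; 0 0 31 0; 0 0 41 0; 0 0 49 0; 0 0 54 0; 0 0 57 0; 0 0 58 0; 0 0 58 0"}}

```text
time: 10.03
ee_pos: [469.8, 1.5, 46.1]
orientation: [-0.0, 0.168, 0.986, -0.0]
wrist_force: [-1.4, 0.4, -3.1]
grip_width: 0.175
```

>>> {"op": "servo_tool", "data": {"plan": "0 0 1 0; 0 0 2 0; 0 0 3 0; 0 0 4 0; 0 0 5 0; 0 0 5 0; 0 0 5 0"}}

```text
time: 10.62
ee_pos: [469.7, 1.5, 41.2]
orientation: [-0.0, 0.168, 0.986, 0.0]
wrist_force: [-0.3, 0.2, -2.2]
grip_width: 0.179
```

>>> {"op": "servo_tool", "data": {"plan": "0 0 0.5 0; 0 0 1 0; 0 0 1 0; 0 0 1 0; 0 0 1 0"}}

```text
time: 11.03
ee_pos: [469.8, 1.5, 40.3]
orientation: [-0.0, 0.168, 0.986, -0.0]
wrist_force: [1.1, -0.1, -2.7]
grip_width: 0.18
```

>>> {"op": "servo_tool", "data": {"plan": "0 0 0.5 0; 0 0 1 0; 0 0 1 0; 0 0 1 0"}}

```text
time: 11.37
ee_pos: [469.9, 1.5, 39.8]
orientation: [0.0, 0.168, 0.986, -0.0]
wrist_force: [-2.9, -0.6, 4.5]
grip_width: 0.174
```

Contact felt: the vertical force went from -2.7 to +4.5 N. Releasing.

>>> {"op": "servo_tool", "data": {"plan": "0 0 0 0; 0 0 0 0; 0 0 0 0; 0 0 0 0; 0 0 0 0; 0 0 0 0", "jaw": 50}}

```text
time: 11.87
ee_pos: [469.8, 1.5, 39.2]
orientation: [0.0, 0.168, 0.986, -0.0]
wrist_force: [-0.3, 0.1, -0.1]
grip_width: 0.586
```

>>> {"op": "servo_tool", "data": {"plan": "0 0 -3 0; 0 0 -10 0; 0 0 -22 0; 0 0 -38 0; 0 0 -58 0; 0 0 -82 0; 0 0 -108 0; 0 0 -130 0; 0 0 -145 0; 0 0 -150 0"}}

```text
time: 12.7
ee_pos: [471.9, 1.4, 193.3]
orientation: [0.003, 0.168, 0.986, 0.0]
wrist_force: [0.8, 0.0, 0.0]
grip_width: 0.584
```

>>> {"op": "servo_tool", "data": {"plan": "0 0 0 0; 0 0 0 0; 0 0 0 0; 0 0 0 0"}}

```text
time: 13.03
ee_pos: [468.6, 1.6, 187.7]
orientation: [-0.002, 0.168, 0.986, -0.0]
wrist_force: [1.2, 0.6, -0.6]
grip_width: 0.585
```

Run:
```python
from h import *
to(469,1.5,190,160.6)
im,d,p=cap("wrist"); w=cloud(d,p);z=w[...,2]
H,S,V=cv2.split(cv2.cvtColor(im,cv2.COLOR_RGB2HSV))
g=(H>45)&(H<80)&(S>100)&(np.hypot(w[...,0]-469,w[...,1]-1)<75)
b=g&(z>54)&(z<80); print("bar",bar(w,b),np.nanmedian(z[b]))
dd=g&(z>17)&(z<27); P=w[dd]; A=np.c_[P[:,:2]-P[:,:2].mean(0),np.ones(len(P))]; print("disc plane",np.linalg.lstsq(A,P[:,2],rcond=None)[0],cv2.minEnclosingCircle(P[:,:2].astype(np.float32)))
im2,d2,p2=cap("side"); w=cloud(d2,p2);z=w[...,2]
H,S,V=cv2.split(cv2.cvtColor(im2,cv2.COLOR_RGB2HSV))
print("orange",bar(w,(H>8)&(H<22)&(S>200)&(z>150)&(z<200)))
cv2.imwrite("pics/f.png",np.hstack([cv2.resize(im,(400,300)),cv2.resize(im2[120:330,100:380],(400,300))])[...,::-1])
```

```text
t 13.03 pos [468.6   1.6 187.7] yaw 160.7 tilt 0.17 q [-0.05 -0.09  2.09  0.    1.14 -1.28] F [ 1.2  0.6 -0.6] grip 49.9
move [-0.4  0.1 -2.3] turn 0.1
bar (array([471.7,   1.8]), array([16. , 78.5]), 160.7, 1675) 60.54366670689092
disc plane [-2.17688490e-04  6.85881387e-04  2.06695896e+01] ((472.05987548828125, 1.176513671875), 45.9766960144043)
orange (array([568.1, 248.3]), array([79.3, 14. ]), 73.8, 75)
```

View pics/f.png

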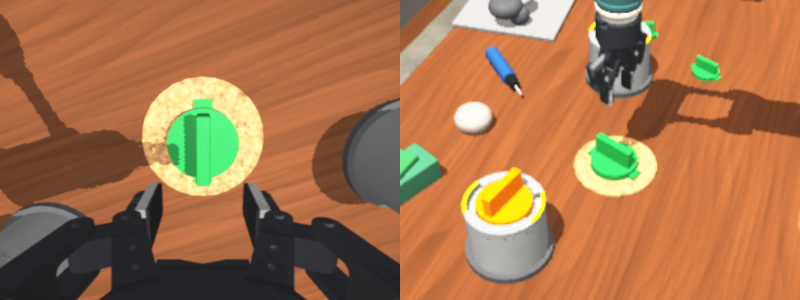

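The lid lies flat in the middle of the mat, at (202,145) in the left picture, and the gripper is clear of it. The orange lid sits undisturbed in its barrel.

```bash
python3 -c "
from station import workorder
print(workorder.job_done())"
```

```text
the job is handed in; nothing more can be done
None
```

I opened the green-lidded barrel, laid the lid flat on the cork mat, let go, and handed the job in at about 13 s; no verdict is reported. I gripped the bar, turned it about 106° anticlockwise until the lug sat in the middle of the yellow slot, lifted it straight off and set it down on light contact.

**Last checks:**
- **Lid on the mat:** its centre is about 3 mm from the mat's centre. The disc top is at z = 20.7 mm with under 0.1° of tilt.
- **Release:** the gripper is open and about 150 mm above where it let go, with the wrist force near zero.

**What disagreed:**
- **Turn angle:** the lid started about 105° clockwise of the slots, not the stated 45–75°. Three camera views agreed on this, and it turned freely all the way to the slots.
- **Orange lid:** in the side camera its bar centre read about 4.5 mm different from the start. I put that down to measurement noise from few pixels, since the arm never went near it.

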